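# Weigh a box of bolts on the hand scale

## Robot

A 7-joint arm with a two-finger parallel gripper is mounted at the origin on the work surface. World frame = base frame: x ahead of the robot, y to its left, z up, the work surface at z = 0. Lengths are in m, angles in rad, forces in N, time in s.
With the tool pointing down it reaches from about 0.425 to 0.875 m from the base axis. Payload 4.7 kg.
Tool frame: the origin (TCP) lies midway between the tips of the shut fingers; the grasp point (between the pads) lies 19 mm behind it; x points along the fingers, z is the direction in which the jaws open and shut, and the axes are right-handed (so a half turn about x gives the same grasp; the last joint's range is limited). The gripper opens to 87 mm and grips with 3 to 60 N. Pads are 19 mm wide; open, the fingers measure 117 mm over their backs; the gripper's body (75 mm by 190 mm) begins 51 mm behind the grasp point.
Start: joints at [-1.168, 0.321, -0.07, 1.45, 0.023, 1.371, -0.057], TCP at [0.246, 0.601, 0.223] pointing down, gripper open.
Joint ranges: [-2.86, 2.86], [-0.3, 2.09], [-1.38, 1.24], [0.06, 2.45], [-1.56, 4.7], [0.09, 2.05], [-2.69, 2.69]. Speed limits (rad/s): [2.57, 2.57, 3.14, 3.14, 3.14, 3.14, 3.14].

## Interface

Orientations are given as a rotation vector (axis times angle).
In Python, from bench import ctrl, vision, close_job gives the robot as it stands. The module is installed in compiled form; this text tells all that it offers.
- The arm moves only by the tool servo_tool, never from a script. Its argument "commands" is a list that holds one entry, the list of rows, each a list of 7 numbers: the turn, a rotation vector about the tool's x, y, z in degrees, then the shift along the tool's x, y, z in mm, then the finger opening in mm, from 0 to 87. In form: [[[wx, wy, wz, x, y, z, grip], ...]]. A call has 1 to 5 rows; each row is the pose to reach, as a shift and turn from the pose commanded when the call began, along the tool's axes at that moment; what a row does not reach only later rows make up. A row lasts 1/8 s, in which the tool goes at most 62.5 mm and 10.7 degrees, less where a joint would pass 70% of its speed; a pose out of reach is approached as far as the arm can. A call with a gripper value outside its range is refused whole. The fingers move at their own pace and stop on an object; "newtons" is the grip in N (left out, the last holds). Time passes only in rows, so rows that repeat a pose let the fingers close. It gives the time, the measured TCP pose, the force and the opening at its end, in the units of the state.
- ctrl.get_state(): the state, without advancing time (a new reading comes with each control period).
- vision.get_image(name): name is "scene" or "top" or "wrist"; returns the picture (480x640x3 uint8, red, green, blue); there is no depth.
- vision.camera_info(name): a dict with "fov_y" (degrees; the focal length in pixels is half the picture's height over the tangent of half this angle, whatever the lens; pixels are square), "cx", "cy" (the principal point, pixels), "pose" (4x4, takes a point from camera to world coordinates). Camera axes: x right, y down, z forward; pixel columns grow to the right and rows downward; lengths in m; the calibration is good to about 2 mm. The wrist camera is an equidistant fisheye: a pixel r from the principal point sees the ray r / f radians off the axis. A picture is of the moment at which its call begins: read the wrist's pose just before it. camera_info takes no time and is no camera call; for the wrist camera it gives the pose at the moment of the call.
- close_job(): hands the job in, once; it reports no verdict.
The state is a dict: "time": time; "joint_positions": joint angles; "qd": joint speeds; "joint_torque": joint torques, N m; "position": TCP position; "tool_rot": TCP orientation; "ft_force": force on the tool from outside, world axes, zero at the start; "torque": the same for the moment, N m; "grip_width": opening from 0.0 (shut) to 1.0 (fully open).
Only numpy, scipy, OpenCV 4.12 (cv2) and the standard library are available. Lean on these libraries where they do the work, as an engineer would, in place of code of your own. Each camera call takes 0.05 s, during which the arm holds its last target. There are 200 camera calls.

## Task

Take the hand scale from its wooden cradle, hook it under the red steel bow of the box of bolts and lift gently until the box hangs just clear of the table, always less than 2 cm up; hold it there still for a couple of seconds so the weight can be read. Then lower it softly onto the table where it stood, unhook the scale and hang it back in its cradle. Never tug or press hard on the box, do not stretch the scale to its stop, and leave everything else alone.

Things in the scene. Friction and masses are not known exactly. Their poses are not given: they have to be found in the camera images.
- scale: The sprung hand scale, 0.2 kg, hanging in the wooden cradle. Origin: centre of its grip bar; z up, y along the bar, x the way the hook's mouth opens. From 12 to 82 mm under the bar's centre is a blue body with white faces, 40 mm wide (y), 20 mm thick (x); a steel hook of 6 mm wire comes out of its foot, its lowest point 139 mm under the bar's centre.
- scale_grip (a point): Centre of the scale's level black grip bar: 22 mm thick (x), 110 mm long (y), 24 mm high. Seen from above it lies across the cradle's two uprights; grip it at its middle, across x. Axes as the scale.
- hook_bowl (a point): Where a hung bar's centre settles in the hook, 129 mm under the grip bar's centre (spring slack). In scale axes: wire stem at x = 0 down to 100 mm under the grip bar's centre, bulge to x = -14 mm, level at 136 mm for |x| < 7 mm, tip at x = +19 mm with its top 113 mm down. A bar enters from the +x side over the tip, its centre 86 to 107 mm under the grip bar's centre, until it meets the stem.
- scale_hook (a joint): How far the hook is pulled out of the scale (m): 0 when nothing hangs, 0.080 at its stop. Spring 120 N per m with 0.8 N preload; all heights under the grip bar grow by this much. A red pointer on the white faces shows it.
- load: The load: open wooden box of bolts, 100 (x) x 90 (y) x 48 mm high, with a fixed red steel bow over it. Origin: centre of its underside (height 0 on the table). z up. Mass unknown, differs from box to box, 0.3 to 0.87 kg.
- load_bow (a point): Centre of the level top bar of the box's red steel bow, 95 mm above the box's underside: 7 mm wire along y, straight for 68 mm; the bow's legs stand at y = +-47 mm. The space between the bar and the bolts (48 mm high) is free, so a hook can come in along x from either side. Axes as the box.
- cradle_seat (a point): Fixed wooden cradle; point: centre of the seated grip bar, 187 mm above the table. Base 110 x 130 x 14 mm; two uprights at y = +-38 mm, 14 mm thick, 46 mm deep (x), open to front and back: the scale can leave along x once lifted. Each top has a notch 32 mm wide (x), floor 175 mm up, lips 12 mm high; the grip bar lies in both, along the cradle's y.
- driver: Bystander: screwdriver with an orange handle, lying flat. Origin: centre of its underside.
- glue: Bystander: yellow glue bottle, 52 mm across, 120 mm tall. Origin: centre of its underside.
- mug: Bystander: blue mug, 76 mm across, 85 mm tall. Origin: centre of its underside.
- tape: Bystander: yellow roll of tape lying flat, 90 mm across, 24 mm high. Origin: centre of its underside.
- offcut: Bystander: block of wood 60 x 130 x 28 mm. Origin: centre of its underside.
- hammer: Bystander: hammer with a wooden handle, lying flat. Origin: centre of its underside.
- jar: Bystander: amber glass jar, 60 mm across, 70 mm tall. Origin: centre of its underside.
- spanner: Bystander: steel spanner, lying flat. Origin: centre of its underside.
Not all that is in view belongs to the job. Leave any orange or yellow look-alike of the part that bears cradle_seat alone.

How it is judged:
By the outcome, as a careful person would: the job done as asked, in the order asked, and still so for the second after the job is handed in, with the robot touching nothing.
It also fails if it takes over 72 s, if anything falls off the work surface, if the arm or the gripper's body presses on something with over 40 N, if the wrist force passes 120 N, or if a joint passes its speed limit or range.

## Working session

There is one attempt and no reset: what is moved stays moved. The work goes in short steps, Python scripts to look and compute and a tool call to move; the robot and the scene stay as the last step left them, time stands still between calls to the robot, and variables do not carry over. Pictures are saved under pics/ and viewed, about 8 in all and at most 12, crops included, and the job is handed in when it is done.

Besides the shell and the picture viewer there is one more tool, called after ">>>" in YAML: its name, and indented under it one key for each argument. servo_tool: Moves the arm, as the interface text tells. Its arguments: {"type":"object","properties":{"commands":{"type":"array"},"newtons":{"type":"number"}},"required":["commands"]}

```bash
mkdir -p pics; cat > h.py <<'E'
import numpy as np, cv2
from scipy.spatial.transform import Rotation as R
from bench import ctrl, vision, close_job
def snap(name, fn):
    ci=vision.camera_info(name); im=vision.get_image(name)
    cv2.imwrite('pics/'+fn, im[:,:,::-1]); return im,ci
def ray(ci,u,v,fish=False):
    f=240/np.tan(np.radians(ci['fov_y'])/2); d=np.array([u-ci['cx'],v-ci['cy']],float)
    if fish:
        r=np.hypot(*d); t=r/f; c=np.array([*(d/max(r,1e-9)*np.sin(t)),np.cos(t)])
    else: c=np.array([d[0]/f,d[1]/f,1])
    T=np.array(ci['pose']); return T[:3,3],T[:3,:3]@c
def onz(ci,u,v,z,fish=False):
    o,d=ray(ci,u,v,fish); return o+d*(z-o[2])/d[2]
def proj(ci,p,fish=False):
    f=240/np.tan(np.radians(ci['fov_y'])/2);T=np.array(ci['pose']);c=T[:3,:3].T@(np.array(p)-T[:3,3])
    if fish:
        r=np.hypot(c[0],c[1]);t=np.arctan2(r,c[2]);return np.array([ci['cx'],ci['cy']])+c[:2]/max(r,1e-9)*t*f
    return np.array([ci['cx'],ci['cy']])+f*c[:2]/c[2]
def tool():
    s=ctrl.get_state(); return np.array(s['position']),R.from_rotvec(s['tool_rot']).as_matrix(),s
E
python3 - <<'E'
from h import *
np.set_printoptions(precision=3,suppress=True)
a=snap('scene','s0.png');b=snap('top','t0.png')
cv2.imwrite('pics/st0.png',np.hstack([cv2.resize(x[0],(400,300)) for x in (a,b)])[:,:,::-1])
for x in (a,b): print(x[1])
p,M,s=tool();print(p,M,s)
E
```

```text
{'fov_y': 51.181660194889865, 'cx': 317.2582206076407, 'cy': 235.70467020275635, 'pose': array([[-0.019,  0.844, -0.536,  1.175],
       [ 1.   ,  0.023,  0.001,  0.016],
       [ 0.013, -0.536, -0.844,  1.236],
       [ 0.   ,  0.   ,  0.   ,  1.   ]])}
{'fov_y': 53.23565177246294, 'cx': 318.4746455079635, 'cy': 244.7016954642894, 'pose': array([[-0.013, -0.988,  0.151,  0.318],
       [-1.   ,  0.016,  0.021, -0.012],
       [-0.024, -0.151, -0.988,  1.365],
       [ 0.   ,  0.   ,  0.   ,  1.   ]])}
[0.246 0.601 0.222] [[-0.001 -0.925  0.379]
 [-0.002  0.379  0.925]
 [-1.    -0.    -0.002]] {'time': 0.1, 'joint_positions': array([-1.168,  0.322, -0.07 ,  1.452,  0.023,  1.371, -0.057]), 'qd': array([ 0.001, -0.   ,  0.001, -0.001,  0.002,  0.002, -0.   ]), 'joint_torque': array([  0.   , -49.257,  -0.406, -31.34 ,  -0.064,   0.039,   0.   ]), 'position': array([0.246, 0.601, 0.222]), 'tool_rot': array([-0.919,  1.37 ,  0.918]), 'ft_force': array([-0.361,  0.57 ,  1.52 ]), 'torque': array([-0.051,  0.015, -0.034]), 'grip_width': 1.0008532058153765}
```

View pics/t0.png

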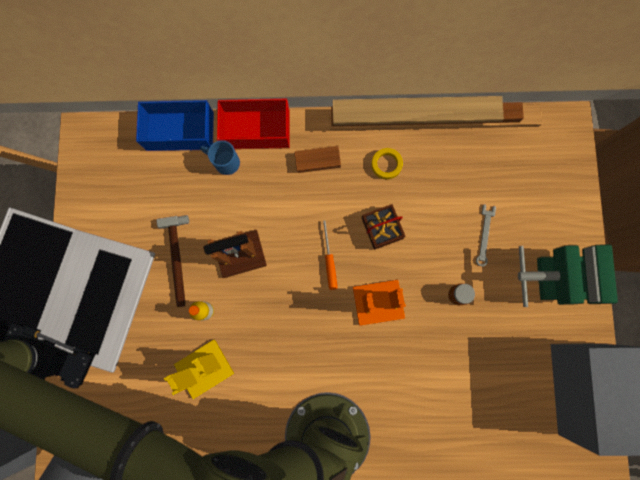

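View pics/s0.png

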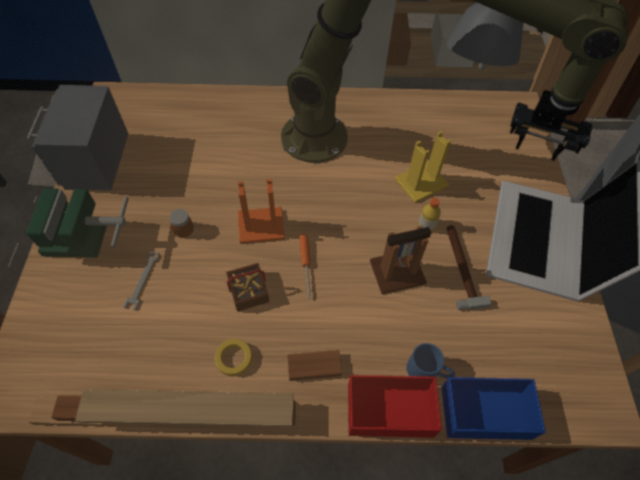

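```bash
python3 - <<'E'
import cv2,numpy as np
t=cv2.imread('pics/t0.png');s=cv2.imread('pics/s0.png')
def c(i,u,v): return cv2.convertScaleAbs(cv2.resize(i[v:v+60,u:u+80],(400,300),interpolation=cv2.INTER_CUBIC),alpha=1.5,beta=15)
cv2.imwrite('pics/c0.png',np.vstack([np.hstack([c(t,195,220),c(s,365,222)]),np.hstack([c(t,335,197),c(s,215,257)])]))
E
```

```text
(no output)
```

View pics/c0.png

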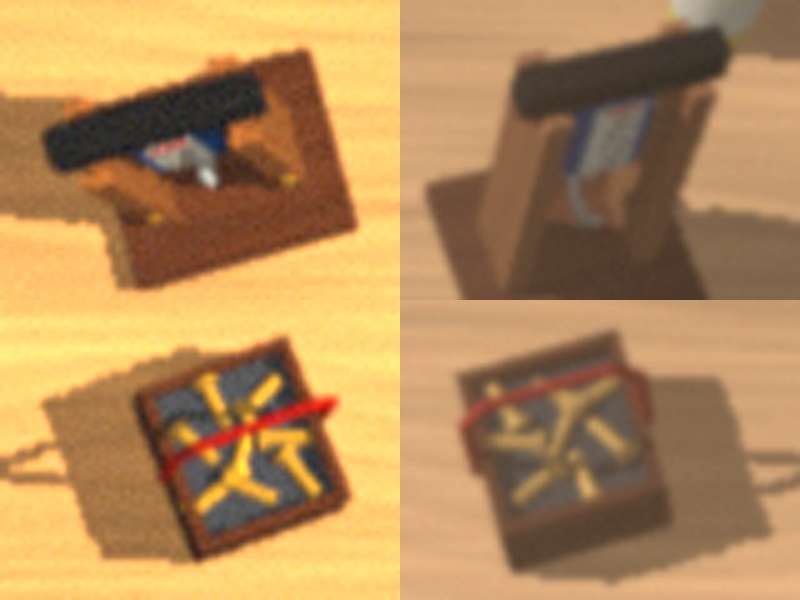

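```bash
cat >> h.py <<'E'
def tri(rays):
    A=0;b=0
    for o,d in rays:
        d=d/np.linalg.norm(d);P=np.eye(3)-np.outer(d,d);A=A+P;b=b+P@o
    return np.linalg.solve(A,b)
E
python3 - <<'E'
from h import *
np.set_printoptions(precision=3,suppress=True)
ct=vision.camera_info('top');cs=vision.camera_info('scene')
for n,a,b in [('bar',(226.4,243.4),(409,237)),('bow1',(368.6,230.6),(261,271.4)),('bow2',(402,217.4),(229,282))]:
    print(n,tri([ray(ct,*a),ray(cs,*b)]))
for e in [(206,249.5),(247.5,239)]: print('barend',onz(ct,*e,.195))
for e in [(368.6,230.6),(402,217.4)]: print('bowend',onz(ct,*e,.098))
for n,e in dict(glue=(200,311),mug=(223,158),hamhead=(172,222),hamend=(181,303),driver=(329,255),orange=(380,300)).items(): print(n,onz(ct,*e,.05))
print(vision.camera_info('wrist'))
E
```

```text
bar [0.506 0.245 0.187]
bow1 [ 0.552 -0.124  0.076]
bow2 [ 0.587 -0.21   0.078]
barend [0.49  0.293 0.195]
barend [0.514 0.19  0.195]
bowend [ 0.548 -0.119  0.098]
bowend [ 0.583 -0.21   0.098]
glue [0.341 0.344 0.05 ]
mug [0.776 0.288 0.05 ]
hamhead [0.591 0.429 0.05 ]
hamend [0.364 0.397 0.05 ]
driver [ 0.49  -0.012  0.05 ]
orange [ 0.364 -0.149  0.05 ]
{'fov_y': 65.70646984690485, 'cx': 321.5555081145733, 'cy': 247.68852108313774, 'pose': array([[ 0.38 ,  0.889,  0.256,  0.176],
       [ 0.925, -0.364, -0.107,  0.631],
       [-0.002,  0.278, -0.961,  0.383],
       [ 0.   ,  0.   ,  0.   ,  1.   ]])}
```

>>> servo_tool:
  commands:
    - [[0,0,0,-60,0,0,87],[10,0,0,-60,-44,-39,87],[20,0,0,-60,-88,-78,87],[30,0,0,-60,-132,-117,87],[40,0,0,-60,-176,-156,87]]

```text
time: 0.72
position: [0.3507, 0.3884, 0.2822]
tool_rot: [-0.375, 1.538, 0.375]
ft_force: [1.3, 0.1, 0.5]
grip_width: 0.999
```

>>> servo_tool:
  commands:
    - [[5,0,0,0,-60,-2,87],[10,0,0,5,-120,-4,87],[14.7,0,0,10,-182,-5,87],[14.7,0,0,10,-182,-5,87]]

```text
time: 1.23
position: [0.4326, 0.2213, 0.2722]
tool_rot: [-0.171, 1.564, 0.169]
ft_force: [-0.4, 1.0, 0.0]
grip_width: 1.002
```

```bash
python3 - <<'E'
from h import *
np.set_printoptions(precision=3,suppress=True)
im,ci=snap('wrist','w1.png');p,M,s=tool();print(p,M,s['time'])
np.save('w1.npy',ci['pose'])
for n,q in dict(bar=(.504,.243,.199),bow=(.566,-.165,.098)).items(): print(n,proj(ci,q,True))
E
```

```text
[0.431 0.225 0.272] [[-0.001 -0.22   0.975]
 [ 0.     0.975  0.22 ]
 [-1.     0.    -0.   ]] 1.275
bar [430.804 251.572]
bow [353.786 499.953]
```

View pics/w1.png

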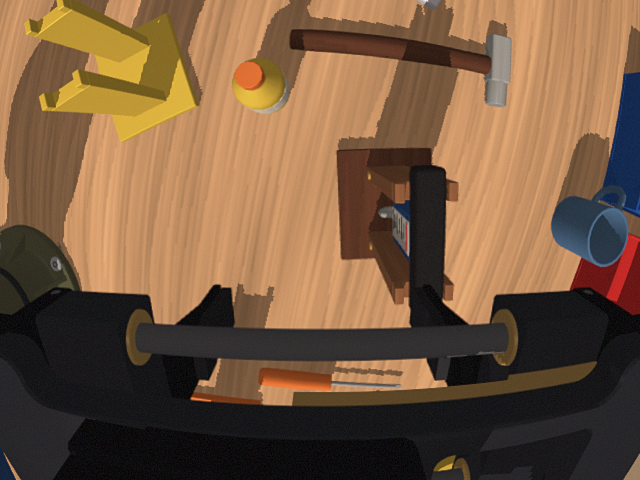

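```bash
python3 - <<'E'
from h import *
np.set_printoptions(precision=3,suppress=True)
im=cv2.imread('pics/w1.png')
cv2.imwrite('pics/w1c.png',cv2.convertScaleAbs(cv2.resize(im[190:265,360:460],(800,600),interpolation=cv2.INTER_CUBIC),alpha=1.6,beta=10))
ci=vision.camera_info('wrist')
for sg in (1,-1):
  c=np.array([.504,.243,.187]);X=sg*np.array([.975,.22,0]);
  for n,x,z in (('foot',0,82),('stem',0,100),('bulge',-14,120),('low',0,136),('tip',19,113)): print(sg,n,proj(ci,c+X*x/1e3-[0,0,z/1e3],True))
for u,v in [(410,167),(445,167),(412,297),(444,297),(412,230),(445,230)]: print(onz(ci,u,v,.199,True))
E
```

```text
1 foot [402.986 226.603]
1 stem [399.109 222.443]
1 bulge [381.734 218.137]
1 low [392.346 215.225]
1 tip [414.795 219.894]
-1 foot [402.986 226.603]
-1 stem [399.109 222.443]
-1 bulge [408.482 218.424]
-1 low [392.346 215.225]
-1 tip [377.885 219.509]
[0.473 0.298 0.199]
[0.496 0.304 0.199]
[0.499 0.212 0.199]
[0.523 0.217 0.199]
[0.485 0.258 0.199]
[0.508 0.264 0.199]
```

View pics/w1c.png

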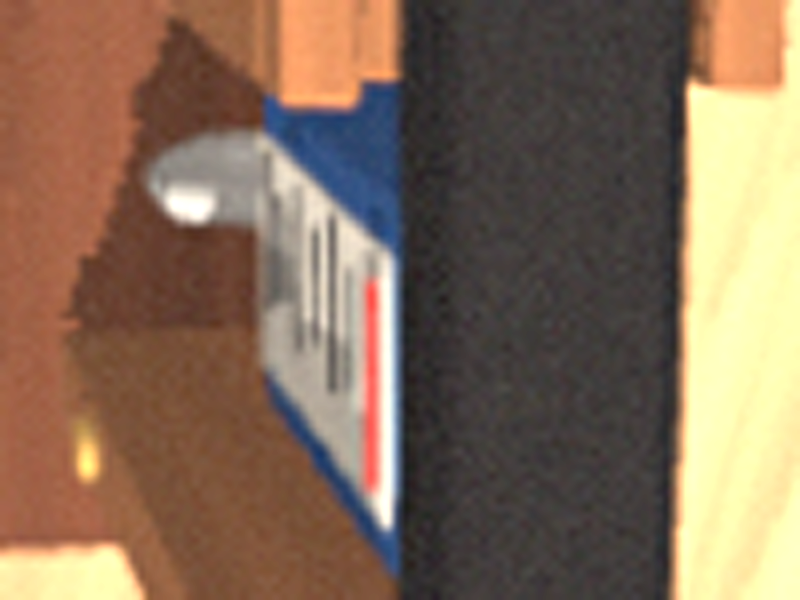

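```bash
python3 - <<'E'
from h import *
np.set_printoptions(precision=1,suppress=True)
c=np.array([.5,.241,.187])
for cam,(u0,v0) in dict(scene=(385,245),top=(220,240)).items():
  ci=vision.camera_info(cam);im=cv2.imread('pics/%s0.png'%cam[0])
  P=[]
  A=cv2.convertScaleAbs(cv2.resize(im[v0:v0+30,u0:u0+26],None,fx=10,fy=10,interpolation=cv2.INTER_CUBIC),alpha=1.6,beta=10);P.append(A)
  for sg in (1,-1):
    B=A.copy();X=sg*np.array([.975,.22,0])
    pts=[(0,82),(0,100),(-9,107),(-14,120),(-7,136),(7,136),(16,128),(19,113)]
    q=np.array([(proj(ci,c+X*x/1e3-[0,0,z/1e3])-[u0,v0])*10 for x,z in pts]).astype(int)
    cv2.polylines(B,[q],False,(0,255,0) if sg>0 else (255,0,255),1);P.append(B)
  if cam=='scene':S=np.hstack(P)
cv2.imwrite('pics/hk.png',cv2.resize(np.vstack([S,np.hstack(P)]),(780,600)))
E
```

```text
(no output)
```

View pics/hk.png

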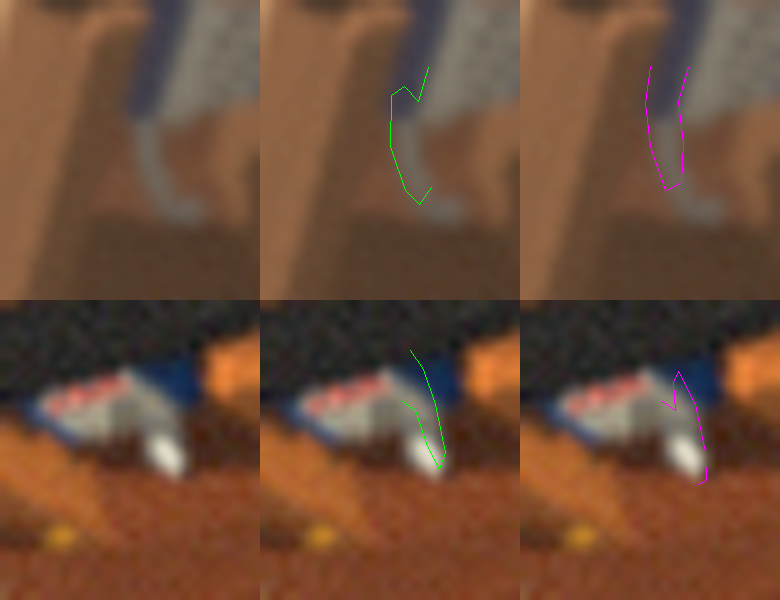

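```bash
python3 - <<'E'
from h import *
np.set_printoptions(precision=4,suppress=True)
im=cv2.imread('pics/w1.png');ci=vision.camera_info('wrist');ci['pose']=np.load('w1.npy');print(ci['pose'][:3,3])
g=im.max(2)
Rr=[];L=[]
for v in range(178,280,2):
    row=g[v,395:470]<75; idx=np.where(row)[0]+395
    # run containing 430
    l=r=430
    while g[v,l]<75:l-=1
    while g[v,r]<75:r+=1
    Rr.append(onz(ci,r-.5,v,.199,True)[:2]);L.append(onz(ci,l+.5,v,.175,True)[:2])
for n,Q in (('R',Rr),('L',L)):
    d=cv2.fitLine(np.array(Q,np.float32),cv2.DIST_HUBER,0,.001,.001).ravel();print(n,d,np.degrees(np.arctan2(d[1],d[0])))
col=g[140:200,427];print(140+np.where(col<75)[0][:3],onz(ci,427,140+np.where(col<75)[0][0],.199,True))
E
```

```text
[0.4166 0.2965 0.4335]
R [ 0.2602 -0.9656  0.5069  0.2691] -74.920876
L [ 0.2435 -0.9699  0.4922  0.2464] -75.90542
[148 149 150] [0.4826 0.3091 0.199 ]
```

>>> servo_tool:
  commands:
    - [[-2.3,0,0,0,2,40,87],[-2.3,0,0,5,4,74,87],[-2.3,0,0,50,4,74,87],[-2.3,0,0,50,4,74,87]]

```text
time: 1.78
position: [0.4985, 0.2483, 0.2187]
tool_rot: [-0.215, 1.568, 0.21]
ft_force: [-0.5, -0.2, 0.6]
grip_width: 0.998
```

```bash
python3 - <<'E'
from h import *
np.set_printoptions(precision=3,suppress=True)
im,ci=snap('wrist','w2.png');p,M,s=tool();print(p,M,s['time'],s['ft_force'])
np.save('w2.npy',ci['pose'])
c=np.array([.502,.245,.199]);X=np.array([.966,.259,0]);Y=np.array([-.259,.966,0])
for a in (-11,11):
  for b in (-55,0,55): print(a,b,proj(ci,c+X*a/1e3+Y*b/1e3,True))
E
```

```text
[0.5   0.249 0.221] [[-0.004 -0.267  0.964]
 [-0.002  0.964  0.267]
 [-1.    -0.001 -0.004]] 1.825 [-0.632 -0.285  0.162]
-11 -55 [306.212 381.571]
-11 0 [305.183 298.484]
-11 55 [304.687 195.154]
11 -55 [343.105 381.92 ]
11 0 [346.522 298.888]
11 55 [349.523 195.624]
```

View pics/w2.png

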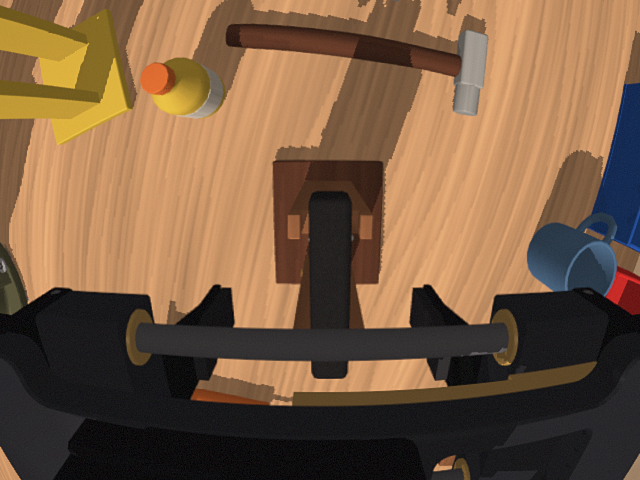

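>>> servo_tool:
  commands:
    - [[0,0,0,25,-2,3,87],[0,0,0,51,-2,3,87],[0,0,0,51,-2,3,40],[0,0,0,51,-2,3,15],[0,0,0,51,-2,3,15]]
  newtons: 30

```text
time: 2.45
position: [0.5058, 0.2472, 0.1735]
tool_rot: [-0.209, 1.558, 0.211]
ft_force: [-0.4, -0.3, 0.4]
grip_width: 0.741
```

>>> servo_tool:
  commands:
    - [[0,0,0,0,0,0,15],[0,0,0,0,0,0,15],[0,0,0,0,0,0,15]]

```text
time: 2.82
position: [0.505, 0.2464, 0.1717]
tool_rot: [-0.21, 1.56, 0.21]
ft_force: [0.6, 0.3, -0.4]
grip_width: 0.404
```

>>> servo_tool:
  commands:
    - [[0,0,0,0,0,0,15],[0,0,0,0,0,0,15],[0,0,0,0,0,0,15],[0,0,0,0,0,0,15]]

```text
time: 3.32
position: [0.5047, 0.2463, 0.1715]
tool_rot: [-0.21, 1.561, 0.21]
ft_force: [-3.0, -1.1, 1.6]
grip_width: 0.252
```

>>> servo_tool:
  commands:
    - [[0,0,0,-15,0,0,15],[0,0,0,-50,0,0,15],[0,0,0,-95,0,0,15],[0,0,0,-135,0,0,15],[0,0,0,-155,0,0,15]]

```text
time: 3.95
position: [0.5062, 0.2467, 0.3303]
tool_rot: [-0.208, 1.556, 0.211]
ft_force: [-0.1, 0.4, -2.0]
grip_width: 0.251
```

>>> servo_tool:
  commands:
    - [[-1,0,0,0,-30,-8,15],[-2,0,0,0,-80,-20,15],[-3,0,0,0,-135,-34,15],[-4,0,0,0,-190,-49,15],[-5,0,0,0,-240,-61,15]]

```text
time: 4.58
position: [0.5097, -0.0037, 0.3277]
tool_rot: [-0.278, 1.551, 0.278]
ft_force: [-0.0, 0.8, -2.0]
grip_width: 0.25
```

>>> servo_tool:
  commands:
    - [[-1,0,0,0,-55,-20,15],[-1,0,0,0,-110,-40,15],[-1,0,0,0,-155,-56,15],[-1,0,0,0,-175,-63,15],[-1,0,0,0,-175,-63,15]]

```text
time: 5.2
position: [0.5109, -0.1895, 0.3273]
tool_rot: [-0.289, 1.551, 0.288]
ft_force: [0.0, 0.9, -2.2]
grip_width: 0.251
```

```bash
python3 - <<'E'
from h import *
np.set_printoptions(precision=3,suppress=True)
im,ci=snap('wrist','w3.png');p,M,s=tool();print(p,M,s['time'],s['ft_force'])
np.save('w3.npy',ci['pose'])
c=np.array([.566,-.165,.095]);Y=np.array([-.358,.934,0])
for b in (-47,0,47): print(b,proj(ci,c+Y*b/1e3,True))
E
```

```text
[ 0.511 -0.187  0.327] [[ 0.001 -0.362  0.932]
 [ 0.     0.932  0.362]
 [-1.     0.     0.001]] 5.25 [-0.263  1.641 -1.875]
-47 [375.131 253.113]
0 [376.746 211.611]
47 [377.953 168.314]
```

View pics/w3.png

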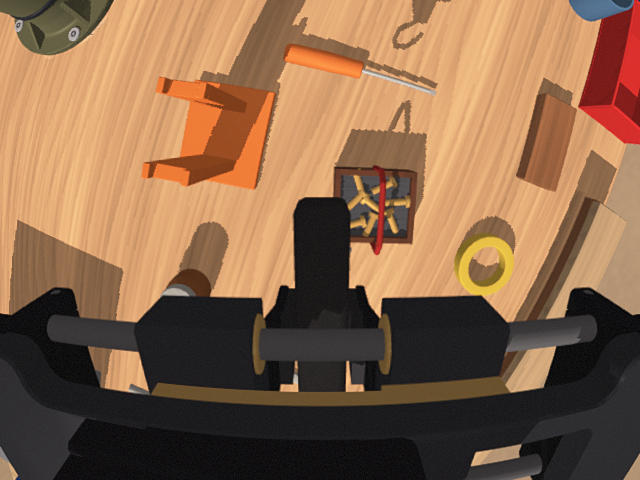

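```bash
python3 - <<'E'
from h import *
np.set_printoptions(precision=4,suppress=True)
def red(im): 
    h=cv2.cvtColor(im,cv2.COLOR_BGR2HSV);return ((h[...,0]<6)|(h[...,0]>174))&(h[...,1]>170)&(h[...,2]>90)
for f,cam,box in (('w3','wrist',(360,155,400,262)),('t0','top',(360,205,410,240)),('s0','scene',(222,260,270,300))):
    im=cv2.imread(f'pics/{f}.png');ci=vision.camera_info(cam)
    if cam=='wrist': ci['pose']=np.load('w3.npy')
    x0,y0,x1,y1=box;v,u=np.where(red(im)[y0:y1,x0:x1]);u+=x0;v+=y0
    P=np.array([onz(ci,a,b,.095,cam=='wrist')[:2] for a,b in zip(u,v)])
    d=cv2.fitLine(P.astype(np.float32),cv2.DIST_HUBER,0,.001,.001).ravel()
    t=(P-d[2:])@d[:2];print(cam,len(u),(u.min(),u.max(),v.min(),v.max()),d,np.degrees(np.arctan2(d[1],d[0])),t.min(),t.max(),'mid',d[2:]+d[:2]*(t.min()+t.max())/2)
    if cam=='wrist':
        for vv in range(v.min(),v.max()+1,8): m=v==vv; print(vv,u[m].mean(),m.sum(),P[m].mean(0))
E
```

```text
wrist 523 (np.int64(371), np.int64(385), np.int64(166), np.int64(254)) [ 0.3462 -0.9382  0.5694 -0.1628] -69.747314 -0.04855227488105466 0.04892956106113536 mid [ 0.5694 -0.163 ]
166 377.0 1 [ 0.5473 -0.1192]
174 381.5 6 [ 0.555  -0.1253]
182 382.5 6 [ 0.5593 -0.1329]
190 382.5 6 [ 0.5627 -0.1409]
198 382.0 5 [ 0.5655 -0.1491]
206 381.5 6 [ 0.5685 -0.1574]
214 380.5 6 [ 0.5709 -0.1659]
222 380.5 6 [ 0.5744 -0.1741]
230 380.0 5 [ 0.5774 -0.1826]
238 379.0 7 [ 0.58   -0.1913]
246 376.8888888888889 9 [ 0.5814 -0.2006]
254 376.5 2 [ 0.5847 -0.2093]
top 63 (np.int64(374), np.int64(401), np.int64(217), np.int64(227)) [ 0.3071 -0.9517  0.5772 -0.1814] -72.11343 -0.050906386505919686 0.02701858846848829 mid [ 0.5736 -0.17  ]
scene 3 (np.int64(229), np.int64(231), np.int64(278), np.int64(280)) [ 0.796  -0.6053  0.5867 -0.2022] -37.24961 -0.003672927330823156 0.0036698813941608128 mid [ 0.5867 -0.2022]
```

>>> servo_tool:
  commands:
    - [[1.5,0,0,40,3,4,15],[1.5,0,0,90,3,4,15],[1.5,0,0,130,3,4,15],[1.5,0,0,147,3,4,15],[1.5,0,0,147,3,4,15]]

```text
time: 5.88
position: [0.514, -0.1816, 0.1793]
tool_rot: [-0.272, 1.555, 0.273]
ft_force: [-0.5, 0.0, -1.7]
grip_width: 0.252
```

```bash
python3 - <<'E'
from h import *
np.set_printoptions(precision=4,suppress=True)
im,ci=snap('wrist','w4.png');p,M,s=tool();print(p,M,s['time'],s['ft_force']);np.save('w4.npy',ci['pose'])
a,_=snap('scene','s4.png');b,_=snap('top','t4.png')
B=lambda i,u,v,w,h:cv2.convertScaleAbs(cv2.resize(i[v:v+h,u:u+w],(400,300),interpolation=cv2.INTER_CUBIC),alpha=1.4,beta=10)
cv2.imwrite('pics/m4.png',np.vstack([np.hstack([B(a,190,215,96,72),B(b,335,190,80,60)]),np.hstack([B(im,280,160,200,150),B(a,160,180,200,150)])])[:,:,::-1])
E
```

```text
[ 0.5148 -0.1823  0.1806] [[ 0.0013 -0.3403  0.9403]
 [-0.      0.9403  0.3403]
 [-1.     -0.0005  0.0012]] 5.925 [-0.1215  0.1977 -1.4956]
```

View pics/m4.png

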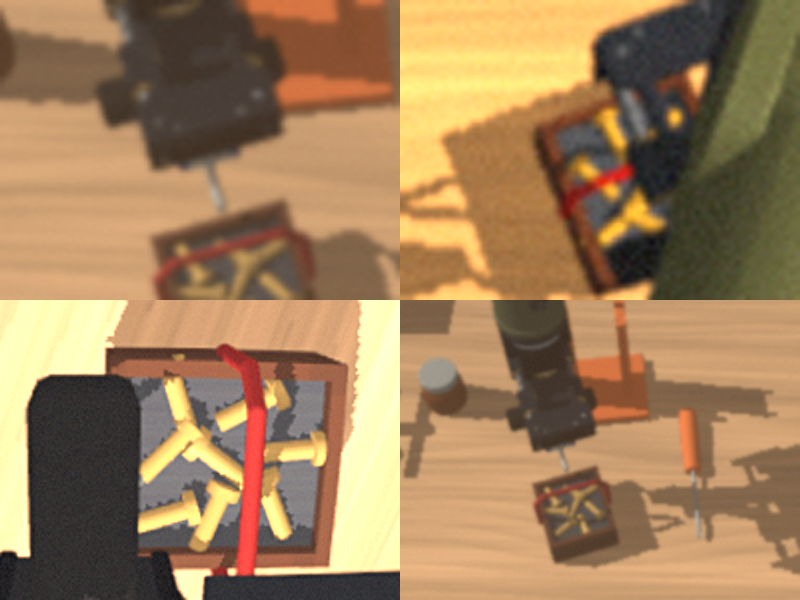

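```bash
python3 - <<'E'
from h import *
np.set_printoptions(precision=4,suppress=True)
p=np.array([.5148,-.1823,.1806]);Z=np.array([.9403,.3403,0]);Y=np.array([-.3403,.9403,0]);c=p+[0,0,.0155]
for cam in('scene','top'):
  ci=vision.camera_info(cam)
  for sg in(1,-1): print(cam,sg,[proj(ci,c+sg*Z*x/1e3-[0,0,z/1e3]).round(1).tolist() for x,z in((0,100),(-14,120),(0,136),(19,113))])
im=cv2.imread('pics/w4.png');ci=vision.camera_info('wrist');ci['pose']=np.load('w4.npy')
h=cv2.cvtColor(im,cv2.COLOR_BGR2HSV);m=((h[...,0]<6)|(h[...,0]>174))&(h[...,1]>170)&(h[...,2]>90)
for v in range(180,300,8):
  u=np.where(m[v,380:425])[0]+380
  if len(u): q=onz(ci,u.mean(),v,.095,True);print(v,u.mean(),len(u),q[:2],'rel z,y mm',(q-p)@Z*1e3,(q-p)@Y*1e3)
E
```

```text
scene 1 [[240.6, 254.6], [240.2, 254.1], [242.2, 261.4], [242.9, 263.0]]
scene -1 [[240.6, 254.6], [242.8, 262.8], [242.2, 261.4], [239.4, 251.2]]
top 1 [[392.6, 242.6], [393.6, 248.5], [390.9, 244.7], [389.4, 236.9]]
top -1 [[392.6, 242.6], [389.8, 239.0], [390.9, 244.7], [394.7, 249.9]]
188 397.0 13 [ 0.5458 -0.1198] rel z,y mm 50.43500973815872 48.253202985246396
196 404.5 10 [ 0.5527 -0.1229] rel z,y mm 55.851124578741384 42.907170717956625
204 406.0 9 [ 0.5558 -0.1277] rel z,y mm 57.14518812544724 37.42688943661287
212 407.5 8 [ 0.5589 -0.1324] rel z,y mm 58.470821946266305 31.900799386795146
220 408.0 9 [ 0.5614 -0.1374] rel z,y mm 59.11794600928226 26.314244195757993
228 407.0 9 [ 0.563  -0.1429] rel z,y mm 58.71804105297079 20.66471161140015
236 407.0 9 [ 0.5652 -0.1481] rel z,y mm 59.05103538439433 14.966120824839873
244 406.5 10 [ 0.5672 -0.1536] rel z,y mm 59.045242077862646 9.202903010862025
252 406.0 9 [ 0.5692 -0.159 ] rel z,y mm 59.05828308064326 3.371544751643902
260 405.0 9 [ 0.5709 -0.1647] rel z,y mm 58.72488916795398 -2.533117546117923
268 404.0 9 [ 0.5726 -0.1704] rel z,y mm 58.406421805141505 -8.517538785585701
276 404.0 9 [ 0.5751 -0.176 ] rel z,y mm 58.84356873164838 -14.597576877058588
284 403.5 10 [ 0.5773 -0.1818] rel z,y mm 58.93329667671277 -20.77238799354544
292 402.5 10 [ 0.5792 -0.1878] rel z,y mm 58.66785648980693 -27.046528373921824
```

>>> servo_tool:
  commands:
    - [[0,0,0,0,0,14,15],[0,0,0,0,0,28,15],[0,0,0,0,0,40,15],[0,0,0,0,0,48,15],[0,0,0,0,0,51,15]]

```text
time: 6.65
position: [0.5624, -0.1653, 0.1793]
tool_rot: [-0.272, 1.554, 0.272]
ft_force: [0.2, -1.0, -1.6]
grip_width: 0.247
```

>>> servo_tool:
  commands:
    - [[0,0,0,0,0,0,15],[0,0,0,-10,0,0,15],[0,0,0,-20,0,3,15],[0,0,0,-20,0,6,15],[0,0,0,-20,0,6,15]]

```text
time: 7.28
position: [0.5678, -0.1633, 0.1996]
tool_rot: [-0.272, 1.553, 0.272]
ft_force: [-0.9, -0.5, -2.5]
grip_width: 0.255
```

```bash
cat > look.py <<'E'
from h import *
import sys
np.set_printoptions(precision=4,suppress=True)
n=sys.argv[1]
im,ci=snap('wrist',f'w{n}.png');p,M,s=tool();print(p,s['time'],s['ft_force'],s['torque']);print(M);np.save(f'w{n}.npy',ci['pose'])
a,_=snap('scene',f's{n}.png')
B=lambda i,u,v,w,h:cv2.convertScaleAbs(cv2.resize(i[v:v+h,u:u+w],(400,300),interpolation=cv2.INTER_CUBIC),alpha=1.4,beta=10)
cv2.imwrite(f'pics/m{n}.png',np.hstack([B(a,205,235,80,60),B(im,260,150,200,150)])[:,:,::-1])
E
python3 look.py 5
```

```text
[ 0.5675 -0.1634  0.1994] 7.325 [-0.0262 -0.0101 -2.4105] [-0.0837  0.0119 -0.032 ]
[[-0.0003 -0.3394  0.9406]
 [ 0.0001  0.9406  0.3394]
 [-1.      0.0002 -0.0002]]
```

View pics/m5.png

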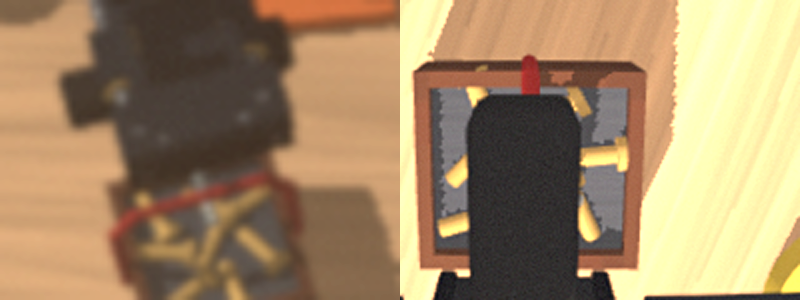

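>>> servo_tool:
  commands:
    - [[0,0,0,-4,0,0,15],[0,0,0,-8,0,0,15],[0,0,0,-13,0,0,15],[0,0,0,-18,0,0,15],[0,0,0,-22,0,0,15]]
  newtons: 45

```text
time: 8.0
position: [0.5675, -0.1636, 0.2217]
tool_rot: [-0.271, 1.554, 0.272]
ft_force: [-0.1, -0.8, -3.8]
grip_width: 0.247
```

```bash
cat > ft.py <<'E'
from h import *
import sys
np.set_printoptions(precision=4,suppress=True)
F=[];P=[]
for i in range(6):
    im=vision.get_image('wrist') if i%2 else vision.get_image('scene'); p,M,s=tool();F.append(s['ft_force']);P.append(p)
ci=vision.camera_info('wrist');im=vision.get_image('wrist');cv2.imwrite(f'pics/w{sys.argv[1]}.png',im[:,:,::-1]);np.save(f'w{sys.argv[1]}.npy',ci['pose'])
g=vision.get_image('scene');cv2.imwrite(f'pics/s{sys.argv[1]}.png',g[:,:,::-1])
print(s['time'],np.mean(P,0),'F',np.mean(F,0),'sd',np.std(F,0)); print('tcp axis',M[:,0])
r0=cv2.imread('pics/s5.png')
# scene box shift vs s5 by phase correlation on the front of the box
a=cv2.cvtColor(r0[275:312,225:275],cv2.COLOR_BGR2GRAY).astype(np.float32);b=cv2.cvtColor(g[275:312,225:275],cv2.COLOR_RGB2GRAY).astype(np.float32)
print('shift',cv2.phaseCorrelate(a,b,cv2.createHanningWindow((50,37),cv2.CV_32F)))
E
python3 ft.py 6
```

```text
8.3 [ 0.5675 -0.1636  0.2216] F [-0.4077 -0.0374 -4.1702] sd [0.1977 0.5458 0.5016]
tcp axis [-0.0002  0.0001 -1.    ]
shift ((0.010399113712050934, -0.06743656130645093), 0.8739111204147338)
```

>>> servo_tool:
  commands:
    - [[0,0,0,-3,0,0,15],[0,0,0,-6,0,0,15],[0,0,0,-9,0,0,15],[0,0,0,-12,0,0,15],[0,0,0,-12,0,0,15]]

```text
time: 9.02
position: [0.5675, -0.1636, 0.2337]
tool_rot: [-0.271, 1.554, 0.271]
ft_force: [0.3, -0.3, -5.4]
grip_width: 0.25
```

```bash
python3 ft.py 7
```

```text
9.325 [ 0.5675 -0.1635  0.2334] F [-0.1741 -0.0942 -5.6749] sd [0.2556 0.3327 0.2797]
tcp axis [-0.0001  0.     -1.    ]
shift ((-0.06175633496280142, -0.04697977732401526), 0.9065850267410278)
```

>>> servo_tool:
  commands:
    - [[0,0,0,-3,0,0,15],[0,0,0,-6,0,0,15],[0,0,0,-9,0,0,15],[0,0,0,-12,0,0,15],[0,0,0,-12,0,0,15]]

```text
time: 10.05
position: [0.5675, -0.1636, 0.2457]
tool_rot: [-0.271, 1.554, 0.272]
ft_force: [-0.1, -0.0, -6.3]
grip_width: 0.245
```

```bash
python3 ft.py 8
```

```text
10.35 [ 0.5675 -0.1635  0.2455] F [-0.071  -0.0928 -6.4243] sd [0.5537 0.7033 0.4644]
tcp axis [-0.0001  0.0001 -1.    ]
shift ((-0.09030623705415053, -0.07619595660833767), 0.9227243173122406)
```

```bash
python3 ft.py 9; python3 - <<'E'
from h import *
# box rim in the wrist view: project rim corners for lift 0 and 8 mm; show edge columns along a row
ci=vision.camera_info('wrist')
c=np.array([.5694,-.163,0]);X=np.array([.9403,.3403,0]);Y=np.array([-.3403,.9403,0])
for k in (5,7,8,9):
    ci['pose']=np.load(f'w{k}.npy');im=cv2.imread(f'pics/w{k}.png')
    hs=cv2.cvtColor(im,cv2.COLOR_BGR2HSV)
    for L in (0,.008): print(k,L,[proj(ci,c+X*a+Y*.02+[0,0,.048+L],True).round(1).tolist() for a in(-.05,.05)])
    v=int(proj(ci,c+Y*.02+[0,0,.048],True)[1])
    g=cv2.Sobel(cv2.GaussianBlur(im,(5,5),0).max(2).astype(np.float32),cv2.CV_32F,1,0)[v-6:v+7].mean(0)
    print('  row',v,'left fall',280+np.argmin(g[280:330-0]),g[280:330].min(),'right rise',350+np.argmax(g[350:420]),g[350:420].max())
E
```

```text
10.75 [ 0.5675 -0.1636  0.2455] F [-0.177  -0.2449 -6.6435] sd [0.3979 0.2235 0.4792]
tcp axis [-0.      0.0001 -1.    ]
shift ((-0.1279704257972476, -0.1597490512921631), 0.9441697967052459)
5 0 [[264.9, 210.2], [381.0, 210.1]]
5 0.008 [[263.5, 211.9], [382.4, 211.8]]
  row 209 left fall 294 -80.69231 right rise 396 218.84616
7 0 [[270.7, 203.6], [376.0, 203.5]]
7 0.008 [[269.5, 205.0], [377.2, 204.9]]
  row 203 left fall 280 -148.76923 right rise 391 234.3077
8 0 [[272.3, 201.6], [374.2, 201.5]]
8 0.008 [[271.2, 202.9], [375.4, 202.8]]
  row 201 left fall 281 -163.23077 right rise 389 219.0
9 0 [[272.3, 201.6], [374.2, 201.4]]
9 0.008 [[271.2, 202.9], [375.3, 202.7]]
  row 201 left fall 281 -163.61539 right rise 389 223.23077
```

```bash
python3 - <<'E'
from h import *
ci=vision.camera_info('scene')
for L in (0,.005,.01): print(L,[proj(ci,np.array([.5694,-.163,0])+np.array([.94,.34,0])*.05+[0,0,z+L]).round(1).tolist() for z in (0,.048)])
S={k:cv2.GaussianBlur(cv2.imread(f'pics/s{k}.png'),(3,3),0).astype(float) for k in (5,6,7,8,9)}
for k in (6,7,8,9): print(k,np.abs(S[k]-S[5])[270:315,225:275].mean(),np.abs(S[k]-S[5])[295:315,235:275].mean())
for k in (5,7,9): print(k,S[k][296:316,250:256].mean((1,2)).round().astype(int))
a,b=(S[k][272:312,228:272].mean(2).astype(np.float32) for k in (5,9))
E
```

```text
0 [[254.5, 305.8], [252.8, 298.1]]
0.005 [[254.3, 305.0], [252.6, 297.2]]
0.01 [[254.1, 304.2], [252.4, 296.4]]
6 0.7031111111111111 0.2654166666666667
7 0.7161481481481482 0.28583333333333333
8 0.7315555555555555 0.3016666666666667
9 0.7136296296296296 0.27958333333333335
5 [ 67  57  48  43  40  38  38  38  38  42  49  58  65  68  68  71  83 101
 113 116]
7 [ 67  56  48  43  40  38  38  38  39  41  49  58  65  68  68  71  84 101
 113 115]
9 [ 67  56  48  43  40  38  38  38  39  42  49  58  65  68  68  71  83 101
 113 115]
```

```bash
cat > lift.py <<'E'
from h import *
def lift(g,r=None):
    r=cv2.imread('pics/s5.png') if r is None else r
    f=lambda i:cv2.GaussianBlur(i,(3,3),0).astype(float).mean(2)
    a,b=f(r),f(g); sl=(slice(282,308),slice(238,266))
    gy=np.gradient(a,axis=0)[sl];gx=np.gradient(a,axis=1)[sl];d=(b-a)[sl]
    return np.linalg.lstsq(np.c_[-gx.ravel(),-gy.ravel()],d.ravel(),rcond=None)[0]  # px shift (du,dv); -0.16 px dv per mm lift
E
sed -i '/^r0=/,$d' ft.py; cat >> ft.py <<'E'
from lift import lift
d=lift(g[:,:,::-1]);print('shift px',d,'lift mm',-d[1]/.16)
E
python3 -c "
from lift import *
for k in (6,7,8,9): print(lift(cv2.imread(f'pics/s{k}.png')))"
```

```text
[0.01143575 0.00063387]
[0.0152034  0.00546088]
[0.00640647 0.00197127]
[0.01176325 0.00406571]
```

>>> servo_tool:
  commands:
    - [[0,0,0,-2,0,0,15],[0,0,0,-4,0,0,15],[0,0,0,-6,0,0,15],[0,0,0,-8,0,0,15],[0,0,0,-8,0,0,15]]

```text
time: 11.48
position: [0.5676, -0.1636, 0.2537]
tool_rot: [-0.271, 1.554, 0.272]
ft_force: [-0.5, -0.0, -7.7]
grip_width: 0.247
```

```bash
python3 ft.py 10
```

```text
11.775 [ 0.5675 -0.1636  0.2535] F [ 0.2693 -0.5687 -7.8648] sd [0.3492 0.327  0.3209]
tcp axis [-0.0001  0.0001 -1.    ]
shift px [0.017  0.0029] lift mm -0.01790539882121281
```

>>> servo_tool:
  commands:
    - [[0,0,0,-2,0,0,15],[0,0,0,-4,0,0,15],[0,0,0,-6,0,0,15],[0,0,0,-8,0,0,15],[0,0,0,-8,0,0,15]]

```text
time: 12.5
position: [0.5676, -0.1636, 0.2617]
tool_rot: [-0.271, 1.554, 0.272]
ft_force: [0.2, -0.6, -8.5]
grip_width: 0.252
```

```bash
python3 ft.py 11
```

```text
12.8 [ 0.5675 -0.1636  0.2615] F [-0.0157 -0.1405 -8.6894] sd [0.4469 0.442  0.54  ]
tcp axis [-0.0001  0.0001 -1.    ]
shift px [0.013  0.0023] lift mm -0.01466844199390473
```

>>> servo_tool:
  commands:
    - [[0,0,0,-2,0,0,15],[0,0,0,-4,0,0,15],[0,0,0,-6,0,0,15],[0,0,0,-6,0,0,15]]

```text
time: 13.4
position: [0.5677, -0.1636, 0.2677]
tool_rot: [-0.271, 1.553, 0.272]
ft_force: [0.1, 0.5, -8.9]
grip_width: 0.248
```

```bash
python3 ft.py 12
```

```text
13.7 [ 0.5676 -0.1635  0.2675] F [ 0.1936 -0.0276 -9.275 ] sd [0.4015 0.4299 0.391 ]
tcp axis [ 0.0001  0.0001 -1.    ]
shift px [0.0134 0.0799] lift mm -0.499167158814929
```

>>> servo_tool:
  commands:
    - [[0,0,0,-1.5,0,0,15],[0,0,0,-3,0,0,15],[0,0,0,-3,0,0,15]]

```text
time: 14.18
position: [0.5676, -0.1636, 0.2707]
tool_rot: [-0.271, 1.553, 0.271]
ft_force: [0.3, 0.2, -9.4]
grip_width: 0.248
```

```bash
python3 ft.py 13
```

```text
14.475 [ 0.5676 -0.1635  0.2706] F [ 0.5841 -0.507  -9.225 ] sd [0.2455 0.3147 0.4635]
tcp axis [ 0.      0.0001 -1.    ]
shift px [ 0.2972 -0.1861] lift mm 1.163405342092424
```

>>> servo_tool:
  commands:
    - [[0,0,0,-1,0,0,15],[0,0,0,-2.5,0,0,15],[0,0,0,-4,0,0,15],[0,0,0,-5.5,0,0,15],[0,0,0,-6,0,0,15]]

```text
time: 15.2
position: [0.5676, -0.1636, 0.2768]
tool_rot: [-0.272, 1.553, 0.271]
ft_force: [-0.3, -0.4, -9.6]
grip_width: 0.25
```

```bash
python3 ft.py 14
```

```text
15.5 [ 0.5676 -0.1636  0.2766] F [ 0.2984  0.359  -9.656 ] sd [0.3731 0.2861 0.6442]
tcp axis [-0.0001  0.0001 -1.    ]
shift px [ 0.6044 -0.8895] lift mm 5.559445155342587
```

>>> servo_tool:
  commands:
    - [[0,0,0,-0.7,0,0,15],[0,0,0,-1.5,0,0,15],[0,0,0,-2,0,0,15],[0,0,0,-2,0,0,15],[0,0,0,-2,0,0,15]]

```text
time: 16.23
position: [0.5676, -0.1636, 0.2786]
tool_rot: [-0.271, 1.554, 0.271]
ft_force: [0.1, -0.8, -10.8]
grip_width: 0.245
```

```bash
python3 ft.py 15; python3 - <<'E'
from h import *
a,b=(cv2.imread(f'pics/s{k}.png')[240:315,205:305] for k in (5,15))
B=lambda i:cv2.convertScaleAbs(cv2.resize(i,(400,300),interpolation=cv2.INTER_CUBIC),alpha=1.4,beta=10)
c,d=(cv2.imread(f'pics/w{k}.png')[150:300,240:440] for k in (5,15))
cv2.imwrite('pics/m15.png',np.vstack([np.hstack([B(a),B(b)]),np.hstack([B(c),B(d)])]))
E
```

```text
16.525 [ 0.5676 -0.1636  0.2785] F [ 0.0654 -0.4274 -9.6711] sd [0.5897 0.4495 0.6792]
tcp axis [ 0.0001  0.0001 -1.    ]
shift px [ 0.4411 -1.1765] lift mm 7.353432340813066
```

View pics/m15.png

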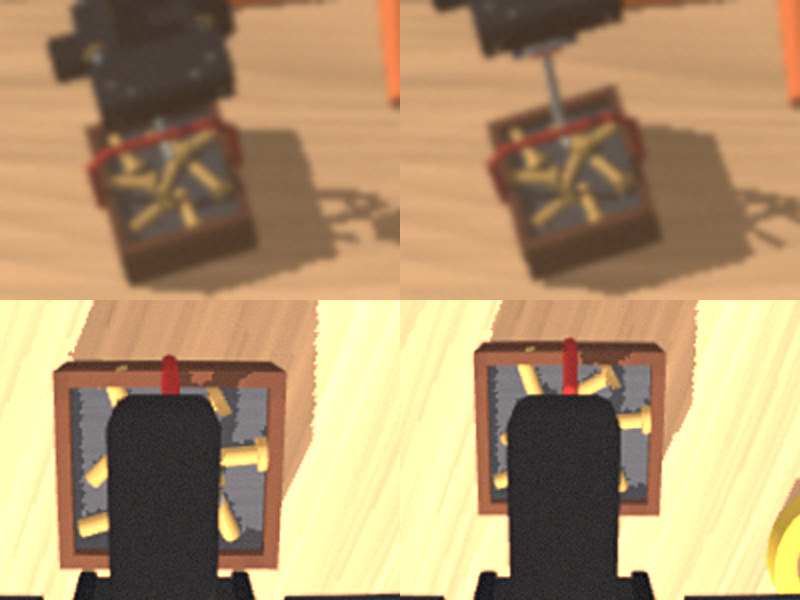

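>>> servo_tool:
  commands:
    - [[0,0,0,0,0,0,15],[0,0,0,0,0,0,15],[0,0,0,0,0,0,15],[0,0,0,0,0,0,15],[0,0,0,0,0,0,15]]

```text
time: 17.25
position: [0.5676, -0.1636, 0.2786]
tool_rot: [-0.271, 1.554, 0.271]
ft_force: [-0.4, 0.4, -9.8]
grip_width: 0.251
```

>>> servo_tool:
  commands:
    - [[0,0,0,0,0,0,15],[0,0,0,0,0,0,15],[0,0,0,0,0,0,15],[0,0,0,0,0,0,15],[0,0,0,0,0,0,15]]

```text
time: 17.88
position: [0.5676, -0.1636, 0.2786]
tool_rot: [-0.271, 1.554, 0.272]
ft_force: [-0.2, 0.3, -9.5]
grip_width: 0.25
```

>>> servo_tool:
  commands:
    - [[0,0,0,0,0,0,15],[0,0,0,0,0,0,15],[0,0,0,0,0,0,15],[0,0,0,0,0,0,15],[0,0,0,0,0,0,15]]

```text
time: 18.5
position: [0.5676, -0.1636, 0.2786]
tool_rot: [-0.271, 1.554, 0.272]
ft_force: [0.2, -0.0, -10.3]
grip_width: 0.248
```

>>> servo_tool:
  commands:
    - [[0,0,0,0,0,0,15],[0,0,0,0,0,0,15],[0,0,0,0,0,0,15],[0,0,0,0,0,0,15],[0,0,0,0,0,0,15]]

```text
time: 19.12
position: [0.5676, -0.1636, 0.2786]
tool_rot: [-0.271, 1.554, 0.272]
ft_force: [-0.2, -0.3, -9.4]
grip_width: 0.247
```

```bash
python3 ft.py 16
```

```text
19.425 [ 0.5676 -0.1636  0.2786] F [-0.2734  0.0043 -9.8184] sd [0.492  0.2341 0.1883]
tcp axis [ 0.0001  0.0001 -1.    ]
shift px [ 0.4238 -1.1839] lift mm 7.399428372549335
```

>>> servo_tool:
  commands:
    - [[0,0,0,1,0,0,15],[0,0,0,2.2,0,0,15],[0,0,0,3.4,0,0,15],[0,0,0,4.6,0,0,15],[0,0,0,5.8,0,0,15]]

```text
time: 20.15
position: [0.5676, -0.1635, 0.2727]
tool_rot: [-0.271, 1.554, 0.272]
ft_force: [-1.1, 0.2, -10.1]
grip_width: 0.252
```

>>> servo_tool:
  commands:
    - [[0,0,0,1,0,0,15],[0,0,0,2,0,0,15],[0,0,0,3,0,0,15],[0,0,0,4,0,0,15],[0,0,0,5,0,0,15]]

```text
time: 20.78
position: [0.5676, -0.1635, 0.2678]
tool_rot: [-0.271, 1.554, 0.272]
ft_force: [-0.1, 0.6, -9.5]
grip_width: 0.246
```

>>> servo_tool:
  commands:
    - [[0,0,0,1.5,0,0,15],[0,0,0,3,0,0,15],[0,0,0,5,0,0,15],[0,0,0,8,0,0,15],[0,0,0,12,0,0,15]]

```text
time: 21.4
position: [0.5676, -0.1634, 0.2557]
tool_rot: [-0.271, 1.553, 0.272]
ft_force: [-0.4, 1.0, -7.3]
grip_width: 0.247
```

```bash
python3 ft.py 17
```

```text
21.7 [ 0.5676 -0.1634  0.2556] F [-0.3955  1.0713 -8.0281] sd [0.3094 0.5424 0.3323]
tcp axis [ 0.0003  0.0001 -1.    ]
shift px [ 0.8815 -0.4238] lift mm 2.6487514058218813
```

>>> servo_tool:
  commands:
    - [[0,0,0,6,0,0,15],[0,0,0,13,0,0,15],[0,0,0,20,0,0,15],[0,0,0,26,0,0,15],[0,0,0,32,0,0,15]]

```text
time: 22.42
position: [0.5681, -0.1642, 0.2239]
tool_rot: [-0.272, 1.552, 0.27]
ft_force: [0.0, 0.6, -3.4]
grip_width: 0.248
```

>>> servo_tool:
  commands:
    - [[0,0,0,6,0,0,15],[0,0,0,12,0,0,15],[0,0,0,18,0,0,15],[0,0,0,22,0,0,15],[0,0,0,24,0,0,15]]

```text
time: 23.05
position: [0.5676, -0.1637, 0.1996]
tool_rot: [-0.272, 1.554, 0.271]
ft_force: [0.9, 0.7, -2.6]
grip_width: 0.246
```

```bash
python3 ft.py 18; python3 - <<'E'
from h import *
# red bow end beyond the grip bar in wrist view, before (5) and now (18)
ci=vision.camera_info('wrist')
for k in (5,18):
    ci['pose']=np.load(f'w{k}.npy');im=cv2.imread(f'pics/w{k}.png');h=cv2.cvtColor(im,cv2.COLOR_BGR2HSV)
    m=((h[...,0]<6)|(h[...,0]>174))&(h[...,1]>150)&(h[...,2]>70)
    for v in range(176,200,3):
        u=np.where(m[v,300:350])[0]+300
        if len(u): print(k,v,len(u),u.mean(),onz(ci,u.mean(),v,.09,True).round(4)[:2])
E
```

```text
23.35 [ 0.5677 -0.1636  0.1998] F [-0.0694  0.0596 -2.1788] sd [0.3397 0.6796 0.4489]
tcp axis [ 0.0005 -0.     -1.    ]
shift px [ 1.2131 -0.3244] lift mm 2.027388041443384
5 179 6 324.5 [ 0.5532 -0.1151]
5 182 8 324.5 [ 0.5539 -0.1172]
5 185 10 324.5 [ 0.5547 -0.1193]
5 188 9 325.0 [ 0.5558 -0.1212]
5 191 9 325.0 [ 0.5565 -0.1233]
5 194 9 325.0 [ 0.5573 -0.1254]
18 176 8 324.5 [ 0.5523 -0.1135]
18 179 9 325.0 [ 0.5534 -0.1154]
18 182 9 325.0 [ 0.5542 -0.1175]
18 185 10 325.5 [ 0.5553 -0.1195]
18 188 9 325.0 [ 0.5557 -0.1217]
18 191 9 325.0 [ 0.5565 -0.1238]
18 194 9 325.0 [ 0.5572 -0.1259]
```

>>> servo_tool:
  commands:
    - [[0,0,0,0,0,-3,15],[0,0,0,0,0,-6,15],[0,0,0,7,0,-6,15],[0,0,0,14,0,-6,15],[0,0,0,20,0,-6,15]]

```text
time: 24.08
position: [0.5617, -0.1654, 0.1789]
tool_rot: [-0.271, 1.554, 0.272]
ft_force: [0.9, 0.9, -2.2]
grip_width: 0.243
```

>>> servo_tool:
  commands:
    - [[0,0,0,0,0,-3,15],[0,0,0,0,0,-10,15],[0,0,0,0,0,-22,15],[0,0,0,0,0,-38,15],[0,0,0,0,0,-58,15]]

```text
time: 24.7
position: [0.5061, -0.1859, 0.1799]
tool_rot: [-0.271, 1.553, 0.271]
ft_force: [-0.3, 0.1, -1.7]
grip_width: 0.247
```

```bash
python3 ft.py 19
```

```text
25.0 [ 0.5063 -0.186   0.18  ] F [-0.1999  0.1623 -1.7848] sd [1.232  0.8528 0.5178]
tcp axis [ 0.0011  0.0003 -1.    ]
shift px [ 1.1854 -0.3221] lift mm 2.013303256819012
```

>>> servo_tool:
  commands:
    - [[0,0,0,-30,0,0,15],[0,0,0,-80,0,0,15],[0,0,0,-130,0,0,15],[0,0,0,-150,0,0,15],[0,0,0,-150,30,11,15]]

```text
time: 25.72
position: [0.5084, -0.1561, 0.332]
tool_rot: [-0.27, 1.551, 0.265]
ft_force: [0.2, 0.7, -2.5]
grip_width: 0.247
```

>>> servo_tool:
  commands:
    - [[1,0,0,0,55,20,15],[2,0,0,0,110,39,15],[3,0,0,0,165,59,15],[4,0,0,0,220,78,15],[4.5,0,0,0,270,96,15]]

```text
time: 26.35
position: [0.5061, 0.136, 0.3297]
tool_rot: [-0.211, 1.56, 0.211]
ft_force: [1.2, -0.3, -2.3]
grip_width: 0.25
```

```bash
cat > go.py <<'E'
from h import *
np.set_printoptions(precision=4,suppress=True)
p,M,s=tool();print(p,s['time']);print(M);t=np.array([.5047,.2463,.3265]);print('tool mm',M.T@(t-p)*1e3,'yaw',np.degrees(np.arctan2(M[1,2],M[0,2])))
E
python3 go.py
```

```text
[0.5061 0.136  0.3297] 26.35
[[ 0.0002 -0.2654  0.9641]
 [ 0.0003  0.9641  0.2654]
 [-1.      0.0002  0.0002]]
tool mm [  3.2068 106.7549  27.8814] yaw 15.389113153389237
```

>>> servo_tool:
  commands:
    - [[0.4,0,0,0,50,13,15],[0.4,0,0,0,85,22,15],[0.4,0,0,0,103,27,15],[0.4,0,0,0,103,27,15],[0.4,0,0,0,103,27,15]]

```text
time: 26.98
position: [0.5058, 0.2374, 0.3299]
tool_rot: [-0.203, 1.561, 0.201]
ft_force: [0.6, -0.8, -1.6]
grip_width: 0.248
```

```bash
python3 - <<'E'
from h import *
for i in range(4): vision.get_image('wrist')
E
python3 go.py
```

```text
[0.5055 0.2382 0.3301] 27.175
[[ 0.0005 -0.2553  0.9669]
 [ 0.0002  0.9669  0.2553]
 [-1.      0.0001  0.0005]]
tool mm [3.6108 8.0178 1.2703] yaw 14.791698568434816
```

>>> servo_tool:
  commands:
    - [[-0.5,0,0,0,8,1.3,15],[-0.5,0,0,40,8,1.3,15],[-0.5,0,0,80,8,1.3,15],[-0.5,0,0,115,8,1.3,15],[-0.5,0,0,128,8,1.3,15]]

```text
time: 27.8
position: [0.503, 0.2477, 0.1996]
tool_rot: [-0.213, 1.564, 0.211]
ft_force: [-0.4, 0.1, -1.2]
grip_width: 0.25
```

```bash
sed -i 's/.3265/.1720/' go.py; python3 ft.py 20; python3 go.py; python3 - <<'E'
from h import *
im=cv2.imread('pics/w20.png');t=vision.get_image('top')[:,:,::-1];s=cv2.imread('pics/s20.png')
B=lambda i,u,v,w,h:cv2.convertScaleAbs(cv2.resize(i[v:v+h,u:u+w],(400,300),interpolation=cv2.INTER_CUBIC),alpha=1.4,beta=10)
cv2.imwrite('pics/m20.png',np.vstack([cv2.resize(im[120:420,120:520],(800,600))[:300],np.hstack([B(s,355,205,100,75),B(im,240,130,200,150)])]))
E
```

```text
28.1 [0.5045 0.2481 0.2021] F [ 0.2076  0.1024 -1.985 ] sd [0.6608 0.2974 0.5613]
tcp axis [ 0.0027  0.0018 -1.    ]
shift px [ 1.1345 -0.3136] lift mm 1.9598586504928968
[0.505  0.2482 0.2032] 28.2
[[ 0.0021 -0.266   0.964 ]
 [ 0.0014  0.964   0.266 ]
 [-1.      0.0008  0.0024]]
tool mm [31.2282 -1.7588 -0.9139] yaw 15.425708446237786
```

View pics/m20.png

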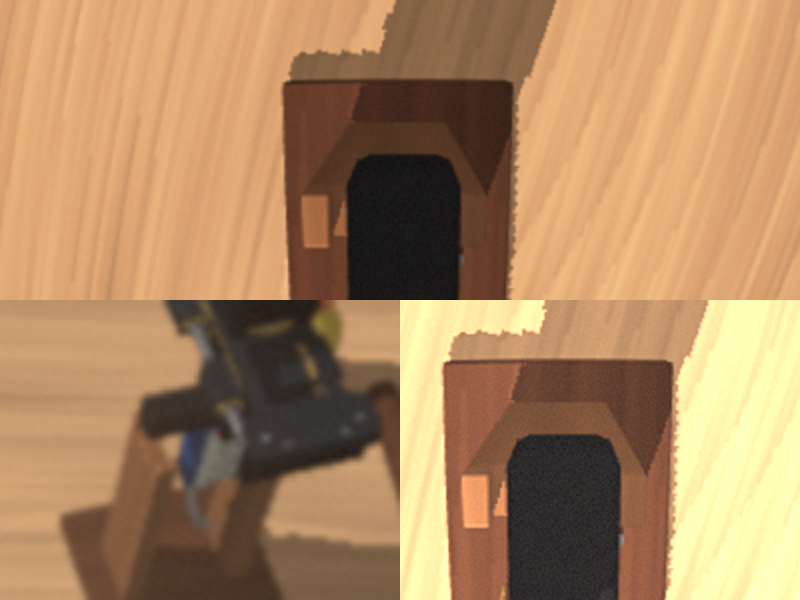

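>>> servo_tool:
  commands:
    - [[0,0,0,0,-2,-1.5,15],[0,0,0,10,-2,-1.5,15],[0,0,0,20,-2,-1.5,15],[0,0,0,27,-2,-1.5,15],[0,0,0,30,-2,-1.5,15]]

```text
time: 28.88
position: [0.5028, 0.2452, 0.1715]
tool_rot: [-0.212, 1.562, 0.211]
ft_force: [-4.9, -3.5, 9.2]
grip_width: 0.25
```

```bash
python3 ft.py 21; python3 go.py
```

```text
29.175 [0.5035 0.2455 0.1718] F [ 0.4292 -0.0745 -1.7099] sd [0.5197 0.5907 0.2421]
tcp axis [ 0.0004  0.0002 -1.    ]
shift px [ 1.1345 -0.3028] lift mm 1.8926497207366364
[0.5035 0.2455 0.1718] 29.275
[[ 0.0003 -0.266   0.964 ]
 [ 0.0002  0.964   0.266 ]
 [-1.      0.0001  0.0004]]
tool mm [-0.1719  0.42    1.3701] yaw 15.427629714199453
```

>>> servo_tool:
  commands:
    - [[0,0,0,0.7,0,0,15],[0,0,0,0.7,0,0,15],[0,0,0,0.7,0,0,15]]

```text
time: 29.65
position: [0.5035, 0.2456, 0.1715]
tool_rot: [-0.211, 1.56, 0.212]
ft_force: [-0.9, 0.4, 2.6]
grip_width: 0.249
```

```bash
python3 ft.py 22
```

```text
29.95 [0.5035 0.2455 0.1715] F [-1.3009 -0.6672  3.1824] sd [0.2814 0.4024 0.6757]
tcp axis [ 0.0004  0.0004 -1.    ]
shift px [ 1.1348 -0.3202] lift mm 2.000987883765168
```

>>> servo_tool:
  commands:
    - [[0,0,0,0,0,0,30],[0,0,0,0,0,0,50],[0,0,0,0,0,0,70],[0,0,0,0,0,0,80],[0,0,0,0,0,0,80]]

```text
time: 30.68
position: [0.5034, 0.2454, 0.171]
tool_rot: [-0.211, 1.56, 0.211]
ft_force: [0.7, -0.2, -0.9]
grip_width: 0.711
```

>>> servo_tool:
  commands:
    - [[0,0,0,0,0,0,80],[0,0,0,-8,0,0,80],[0,0,0,-30,0,0,80],[0,0,0,-70,0,0,80],[0,0,0,-100,0,0,80]]

```text
time: 31.3
position: [0.5038, 0.2456, 0.2734]
tool_rot: [-0.21, 1.559, 0.212]
ft_force: [0.3, 0.3, 0.2]
grip_width: 0.918
```

>>> servo_tool:
  commands:
    - [[0,0,0,0,0,-40,80],[0,0,0,0,0,-72,80],[0,0,0,0,0,-72,80]]

```text
time: 31.68
position: [0.4328, 0.2263, 0.2722]
tool_rot: [-0.211, 1.559, 0.214]
ft_force: [-0.1, 0.1, 0.9]
grip_width: 0.918
```

```bash
python3 ft.py 23; python3 - <<'E'
from h import *
t=vision.get_image('top')[:,:,::-1];cv2.imwrite('pics/t23.png',t)
s=cv2.imread('pics/s23.png');s0=cv2.imread('pics/s0.png');w=cv2.imread('pics/w23.png')
B=lambda i,u,v,w,h:cv2.convertScaleAbs(cv2.resize(i[v:v+h,u:u+w],(400,300),interpolation=cv2.INTER_CUBIC),alpha=1.4,beta=10)
cv2.imwrite('pics/m23.png',np.vstack([np.hstack([B(s0,365,215,80,60),B(s,365,215,80,60)]),np.hstack([B(s,210,250,96,72),B(w,320,120,200,150)])]))
# other things: largest differences outside arm between s0 and s23
d=np.abs(cv2.GaussianBlur(s,(5,5),0).astype(int)-cv2.GaussianBlur(s0,(5,5),0)).max(2)>25
n,_,st,_=cv2.connectedComponentsWithStats(d.astype(np.uint8))
print([x.tolist() for x in st[1:] if x[4]>12])
E
```

```text
31.975 [0.4345 0.2264 0.2715] F [ 0.1644  0.0646 -0.1014] sd [0.2141 0.6485 0.6042]
tcp axis [ 0.0001 -0.0004 -1.    ]
shift px [ 1.1014 -0.3139] lift mm 1.961728237071295
[[286, 0, 44, 63, 1226], [330, 0, 33, 64, 1432], [362, 0, 7, 5, 26], [477, 0, 38, 16, 355], [544, 0, 65, 68, 1944], [518, 2, 30, 26, 403], [409, 13, 25, 16, 263], [367, 14, 21, 28, 124], [394, 14, 16, 23, 227], [424, 23, 44, 28, 469], [597, 23, 10, 4, 30], [467, 24, 28, 33, 564], [602, 40, 16, 18, 122], [436, 52, 36, 27, 730], [407, 60, 20, 19, 291], [335, 78, 8, 23, 83], [567, 81, 9, 17, 82], [382, 87, 72, 124, 4762], [509, 90, 83, 71, 2843], [451, 139, 100, 19, 810], [635, 160, 5, 12, 48], [445, 162, 103, 19, 701], [552, 182, 32, 39, 364], [491, 235, 22, 16, 198], [498, 248, 84, 50, 1701], [227, 282, 12, 30, 86]]
```

```bash
python3 - <<'E'
from h import *
np.set_printoptions(precision=4,suppress=True)
for k in (1,23):
    im=cv2.imread(f'pics/w{k}.png');ci=vision.camera_info('wrist');ci['pose']=np.load(f'w{k}.npy');g=im.max(2)
    c=proj(ci,[.498,.262,.199],True);u0=int(c[0]);Q=[]
    for v in range(185,280,2):
        r=u0;
        while g[v,r]<75:r+=1
        Q.append(onz(ci,r-.5,v,.199,True)[:2])
    d=cv2.fitLine(np.array(Q,np.float32),cv2.DIST_HUBER,0,.001,.001).ravel()
    n=np.array([-d[1],d[0]]);print(k,d,'yaw',90+np.degrees(np.arctan2(d[1],d[0])),'offset',n@d[2:])
    col=g[140:230,u0+5];i=np.where(col<60)[0];print('end rows',i[:1]+140)
s=cv2.imread('pics/s23.png').astype(int);s0=cv2.imread('pics/s0.png').astype(int)
print('scene cradle diff',np.abs(s-s0)[225:275,395:425].mean((0,2)).round(0), np.abs(s-s0)[225:275,395:425].mean((1,2)).round(0))
E
```

```text
1 [ 0.2614 -0.9652  0.5101  0.257 ] yaw 15.151352 offset 0.55958056
end rows [166]
23 [ 0.2614 -0.9652  0.5086  0.2617] yaw 15.152901 offset 0.5593018
end rows [179]
scene cradle diff [2. 2. 2. 2. 2. 2. 2. 2. 2. 2. 2. 2. 2. 2. 2. 2. 2. 2. 2. 2. 1. 2. 1. 1.
 1. 1. 2. 2. 2. 2.] [3. 3. 3. 3. 2. 2. 2. 1. 1. 1. 1. 1. 1. 1. 1. 1. 1. 1. 2. 2. 2. 2. 2. 2.
 2. 2. 2. 2. 2. 2. 2. 2. 2. 2. 2. 2. 2. 2. 2. 2. 2. 2. 1. 2. 1. 1. 2. 1.
 1. 1.]
```

```bash
python3 -c "
from bench import close_job; print(close_job())"
```

```text
the job is handed in; nothing more can be done
None
```

The job was done in the order asked and handed in at about 32 s. The box hung, was set down again, and the scale is back in its cradle.

- **Weighing:** I hooked the bow from the robot's side, with the mouth opening away from the robot, and lifted slowly until the box came off. It hung about 7–9 mm up and I held it still for over 3 s. The steady force puts it at about 7.7 N, or roughly 0.78 kg. By calculation the spring stretched to about 58 mm of its 80 mm.
- **Setting down:** I lowered the box at 8–10 mm/s. It ended about 2 mm, mostly sideways, from where it stood. It did not move while being unhooked.
- **Scale back in the cradle:** The bar touched one notch briefly on the way in, with about 9 N on the wrist, then dropped to its old height. The bar's angle matches the original to 0.01° and its position across the notch to 0.3 mm. The scene view at the cradle is practically unchanged from the start.
- **At hand-in:** The gripper was open, well clear of everything, with no force on the wrist.

**Checks that failed or were weak:**
- The picture limit blocked my last visual check, so the final state was confirmed only by measurement.
- For the other objects, I only compared the scene before and after. The differences lay in the areas covered by the arm and its shadow, plus a small strip at the box's edge; I did not check each object separately.

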